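Pill case through the take-back bin's flap

TASK

A returned pill case lies on the sill of the medicine take-back bin. Push the bin's spring flap open with one finger, keep it open, and with the other finger push the case off the sill and in under the flap; then draw back so that the flap falls shut with the case inside. Only push the case, never pick it up or ram the flap with it, and leave the other things on the counter as they are.

Things in the scene. Friction and masses are not known exactly. Their poses are not given: they have to be found in the camera images.
- bin: White sheet-steel take-back bin bolted to the counter, 220 (x) x 220 (y) x 190 (z) mm. Origin: centre of its underside. Its +x is the direction in which things are pushed in, z up. From x -114 to -15 mm it has a flat sill at z 140, open in front, above and at the sides. Beyond x -15 is the mouth, closed by the flap. Inside it is empty down to a floor at z 6.
- sill_edge (a point): Middle of the sill's inner edge, on the sill's top face (bin frame x -15, y 0, z 140 mm). A thing pushed over it drops into the bin when the flap is open. The mouth beyond it is 208 mm wide, between side cheeks (inner faces at y -104 and +104 mm, tops at z 190) that run from x -15 to 110.
- hinge (a point): Middle of the flap's hinge bar, a round bar of radius 4 mm along the bin's y axis (bin frame x 49, z 186 mm): 64 mm beyond the sill's edge and 46 mm above the sill. Between sill and bar the mouth is open from above; beyond the bar is the hood's roof (z 190). A finger from above must stay on the sill's side of the bar.
- flap_angle (a joint): Angle of the flap, rad: 0 shut, growing as its lower lip is pushed away from the sill (along the bin's +x, then down into the bin), stop at 1.05. A spring shuts it when let go; holding it takes about 1.2 N at the lip at first and about 2.5 N at 0.65 rad.
- flap: The flap, an aluminium sheet 202 mm wide (y), 76 mm from hinge to lip, 3 mm thick. Origin: on the hinge axis; its axes are the bin's when shut. Shut, it slopes 0.94 rad from vertical, from the hinge down towards the sill, its lip 3 mm beyond the sill's edge and level with it; at joint value 0.94 it hangs plumb.
- flap_lip (a point): Middle of the flap's lower lip (its free edge).
- case: The pill case: a small flat rounded plastic box with a hinged lid, 32 (x) x 40 (y) x 17 (z) mm, 45 g more or less, closed. Origin: centre of its underside. It starts flat on the sill, its centre 26 to 45 mm short of the sill's edge and up to 50 mm left or right of the middle, turned up to 0.35 rad from the bin's axes.
- cup: Small frosted glass medicine cup standing on the counter beside the bin, rim radius 23 mm, 45 mm high; origin at the centre of its underside. Leave alone.
- stock_bottle: Amber medicine jar with a white cap standing on the counter beside the bin, radius 22 mm, 80 mm high; origin at the centre of its underside. Leave alone.
- tweezers: Steel tweezers lying on the counter, 120 mm long, 8 mm high; origin on the counter under their middle. Leave alone.
There are look-alikes about, which are no part of the job. Of the things that look like the case, the larger one is meant.

How it is judged:
By the outcome, as a careful person would: the job done as asked, in the order asked, and still so for the second after the job is handed in, with the robot touching nothing.
It also fails if it takes over 38 s, if anything falls off the work surface, if the arm or the gripper's body presses on something with over 40 N, if the wrist force passes 120 N, or if a joint passes its speed limit or range.

ROBOT

A 6-joint arm with a two-finger parallel gripper is mounted at the origin on the work surface. World frame = base frame: x ahead of the robot, y to its left, z up, the work surface at z = 0. Lengths are in m, angles in rad, forces in N, time in s.
With the tool pointing down it reaches from about 0.35 to 0.95 m from the base axis. Payload 17.4 kg.
Tool frame: the origin (TCP) lies at the very end of the fingers, on their centre line; the grasp point (between the pads) lies 19 mm behind it; x points along the fingers, y is the direction in which the jaws open and shut, and the axes are right-handed (so a half turn about x gives the same grasp; the last joint's range is limited). The gripper opens to 93 mm and grips with 3 to 60 N. Pads are 15 mm wide; open, the fingers measure 128 mm over their backs; the gripper's body (75 mm by 188 mm) begins 65 mm behind the grasp point.
Start: joints at [-1.379, 0.116, 1.442, -0, 1.584, -0.038], TCP at [0.154, -0.657, 0.219] pointing down, gripper open.
Joint ranges: [-2.83, 2.83], [-0.83, 2.19], [0.07, 2.5], [-1.14, 4.28], [0.01, 3], [-2.97, 2.97]. Speed limits (rad/s): [1.89, 1.89, 2.22, 3.14, 3.14, 3.14].

INTERFACE

Orientations are given as a 3x3 rotation matrix whose columns are the frame's x, y, z axes.
In Python, from plant import read_state, capture, job_done gives the robot as it stands. The module is installed in compiled form; this text tells all that it offers.
- The arm moves only by the shell command python3 -m pendant 'ROWS' [FORCE]. ROWS is JSON, a list of rows, each a list of 3 entries, a list of its own where there are three numbers: the opening, from -1 (shut) to 1 (fully open), so that 0 is half open, then the shift along the tool's x, y, z in mm, then the turn about the tool's x in degrees. In form: [[jaw, [tx, ty, tz], spin], ...]. A call has 1 to 8 rows; each row shifts and turns the commanded pose from where the row before left it, along the tool's axes as they then stand; what a row does not reach is not made up. A row lasts 1/8 s, in which the tool goes at most 62.5 mm and 10.7 degrees, less where a joint would pass 70% of its speed; a pose out of reach is approached as far as the arm can. A call is refused whole if a number of a shift passes 62.5 or a number of a turn 10.7, either way. A call with a gripper value outside its range is refused whole. The fingers move at their own pace and stop on an object; FORCE is the grip in N (left out, the last holds). Time passes only in rows, so rows that do not move let the fingers close. It gives the time, the measured TCP pose, the force and the opening at its end, in the units of the state.
- read_state(): the state, without advancing time (a new reading comes with each control period).
- capture(name): name is "scene" or "side" or "wrist"; returns a dict with "pixels" (420x560x3 uint8, blue, green, red), "camera_matrix" (3x3 intrinsics, pixels), "extrinsics" (4x4, takes a point from camera to world coordinates); the wrist camera has in their place "hand_eye" (4x4, takes a point from camera to tool coordinates, whose origin is the TCP and whose axes are the tool frame's). Camera axes: x right, y down, z forward; pixel columns grow to the right and rows downward; lengths in m; the calibration is good to about 2 mm. A picture is of the moment at which its call begins: read the wrist's pose just before it. There is no depth.
- job_done(): hands the job in, once; it reports no verdict.
The state is a dict: "time": time; "joint_pos": joint angles; "qd": joint speeds; "joint_torque": joint torques, N m; "position": TCP position; "tool_rot": TCP orientation; "wrist_force": force on the tool from outside, world axes, zero at the start; "wrist_torque": the same for the moment, N m; "width": opening from 0.0 (shut) to 1.0 (fully open).
Only numpy, scipy, OpenCV 4.12 (cv2) and the standard library are available. Lean on these libraries where they do the work, as an engineer would, in place of code of your own. Each camera call takes 0.05 s, during which the arm holds its last target.

## Working session

There is one attempt and no reset: what is moved stays moved. The work goes in short steps, Python scripts to look and compute and a shell command to move; the robot and the scene stay as the last step left them, time stands still between calls to the robot, and variables do not carry over. Pictures are saved under pics/ and viewed, and the job is handed in when it is done.

```bash
mkdir -p pics; cat > h.py <<'E'
import numpy as np,cv2
from plant import read_state,capture
def snap(n,f):
    s=read_state();c=capture(n);cv2.imwrite('pics/'+f+'.png',c['pixels'])
    K=np.array(c['camera_matrix'])
    if 'extrinsics' in c: T=np.array(c['extrinsics'])
    else:
        W=np.eye(4);W[:3,:3]=s['tool_rot'];W[:3,3]=s['position'];T=W@np.array(c['hand_eye'])
    np.savez('pics/'+f+'.npz',K=K,T=T); return c['pixels'],K,T
def load(f):
    d=np.load('pics/'+f+'.npz');return cv2.imread('pics/'+f+'.png'),d['K'],d['T']
def ray(K,T,u,v):
    d=T[:3,:3]@np.linalg.inv(K)@[u,v,1];return T[:3,3],d/np.linalg.norm(d)
def onz(K,T,u,v,z):
    o,d=ray(K,T,u,v);return o+d*(z-o[2])/d[2]
def tri(*rs):
    A=0;b=0
    for o,d in rs:
        P=np.eye(3)-np.outer(d,d);A=A+P;b=b+P@o
    return np.linalg.solve(A,b)
def proj(K,T,p):
    q=K@(np.linalg.inv(T)@np.append(p,1))[:3];return q[:2]/q[2]
E
python3 - <<'E'
from h import *
for n in('scene','side','wrist'):
    p,K,T=snap(n,n+'0');print(n,K.round(1).tolist(),T.round(3).tolist())
s=read_state();print(s['time'],s['position'],np.round(s['tool_rot'],3),s['width'])
E
```

```text
scene [[542.6, 0.0, 284.1], [0.0, 542.6, 216.5], [0.0, 0.0, 1.0]] [[-0.889, 0.359, -0.284, 0.846], [0.458, 0.692, -0.558, 0.581], [-0.004, -0.626, -0.78, 0.895], [0.0, 0.0, 0.0, 1.0]]
side [[509.5, 0.0, 285.1], [0.0, 509.5, 210.0], [0.0, 0.0, 1.0]] [[0.805, -0.421, 0.418, 0.187], [-0.593, -0.549, 0.589, -0.483], [-0.019, -0.722, -0.691, 0.774], [0.0, 0.0, 0.0, 1.0]]
wrist [[374.5, 0.0, 285.2], [0.0, 374.5, 220.9], [0.0, 0.0, 1.0]] [[0.228, -0.929, -0.29, 0.235], [-0.974, -0.218, -0.067, -0.64], [-0.001, 0.298, -0.955, 0.384], [0.0, 0.0, 0.0, 1.0]]
0.15 [ 0.15370917 -0.65710382  0.2180736 ] [[-0.     0.228 -0.974]
 [ 0.001 -0.974 -0.228]
 [-1.    -0.001 -0.   ]] 1.000111324734405
```

View pics/scene0.png

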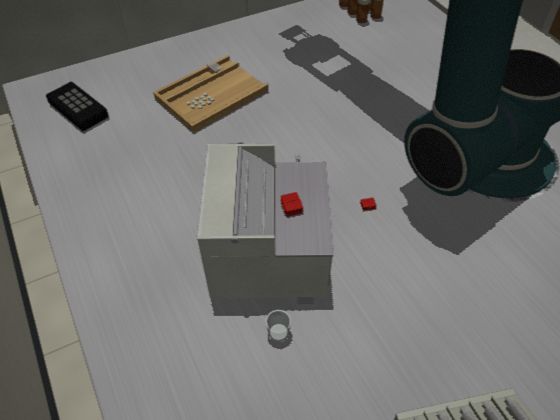

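View pics/side0.png

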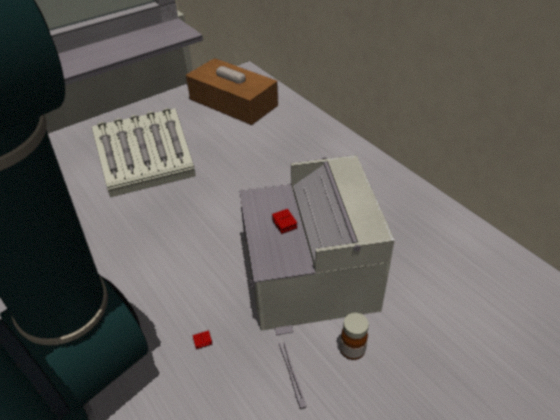

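View pics/wrist0.png

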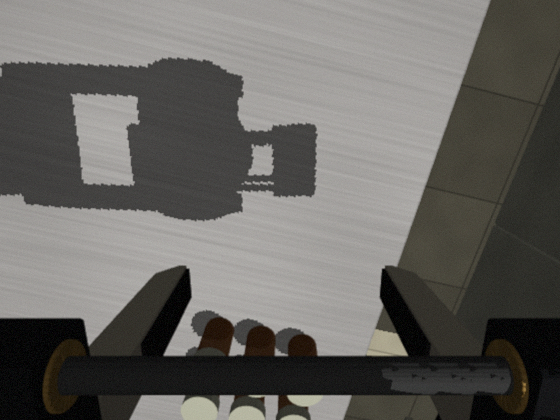

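```bash
python3 - <<'E'
from h import *
a=load('scene0')[0][125:325,185:345];b=load('side0')[0][145:335,230:400]
cv2.imwrite('pics/z1.png',cv2.resize(a,None,fx=4,fy=3.0,interpolation=cv2.INTER_CUBIC)[:600])
cv2.imwrite('pics/z2.png',cv2.resize(b,None,fx=4,fy=3.0,interpolation=cv2.INTER_CUBIC)[:600])
E
```

```text
(no output)
```

View pics/z1.png

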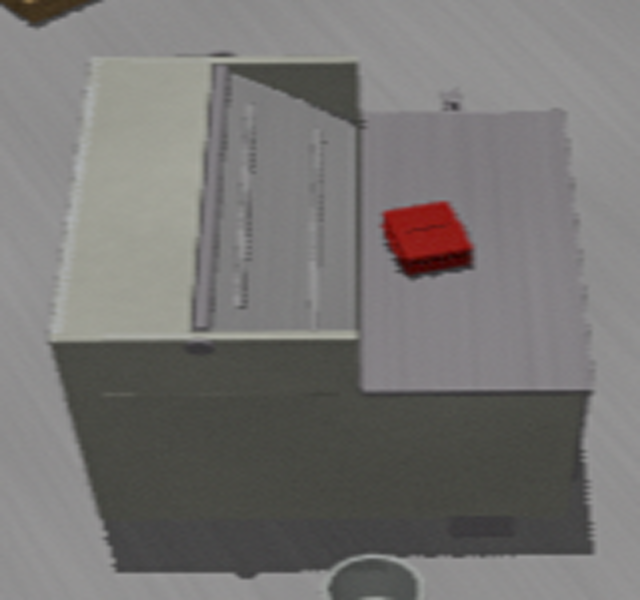

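View pics/z2.png

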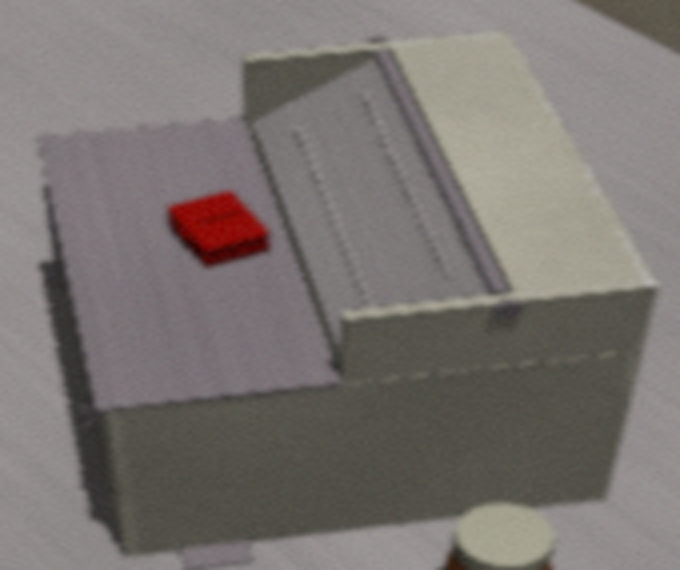

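```bash
cat > fit.py <<'E'
from h import *
from scipy.optimize import least_squares
S=load('scene0');D=load('side0')
obs=[(S,326.75,162.3,-114,-110,140),(S,333,255,-114,110,140),(S,275,145,-15,-110,190),(S,274.5,237.5,-15,110,190),(S,198,239,110,110,190),(S,208.7,144.3,110,-110,190),
(D,240.5,190,-114,110,140),(D,255,281,-114,-110,140),(D,290.7,164,-15,110,190),(D,315.7,249.3,-15,-110,190),(D,394.2,241,110,-110,190),(D,356.2,156,110,110,190)]
def W(p,q):
    c,s=np.cos(p[2]),np.sin(p[2]);q=np.array(q)/1000
    return np.array([p[0]+c*q[0]-s*q[1],p[1]+s*q[0]+c*q[1],q[2]])
def res(p): return np.concatenate([proj(o[0][1],o[0][2],W(p,o[3:]))-np.array(o[1:3]) for o in obs])
r=least_squares(res,[.5,0,0]);p=r.x
if __name__=='__main__':
    print(p,r.fun.reshape(-1,2).round(1).tolist())
    q=[]
    for I,n,z in((S,'S',.157),(D,'D',.157)):
        im=I[0].astype(int);m=((im[...,2]>110)&(im[...,1]<60)&(im[...,0]<60)).astype(np.uint8)
        top=((im[...,2]>170)&(im[...,1]<60)).astype(np.uint8)
        for nm,mm in(('all',m),('top',top)):
            for c in cv2.findContours(mm,0,1)[0]:
                if cv2.contourArea(c)<20: continue
                b=cv2.boxPoints(cv2.minAreaRect(c)); ap=cv2.approxPolyDP(c,2.5,True)[:,0]
                h=[]
                for u,v in ap:
                    w=onz(I[1],I[2],u,v,.157);d=w[:2]-p[:2];c_,s_=np.cos(p[2]),np.sin(p[2])
                    h.append([round(1000*(c_*d[0]+s_*d[1]),1),round(1000*(-s_*d[0]+c_*d[1]),1)])
                mo=cv2.moments(c)
                print(n,nm,cv2.contourArea(c),mo['m10']/mo['m00'],mo['m01']/mo['m00'],ap.tolist(),h)
E
python3 fit.py
```

```text
[ 0.58738205  0.00425257 -0.46871372] [[-0.2, -0.6], [0.8, 0.2], [0.1, -1.7], [0.1, 0.5], [-0.8, -0.4], [-0.5, -0.5], [-1.1, -0.3], [-1.4, -0.3], [0.2, -1.5], [0.3, 1.6], [0.6, -1.1], [0.8, -1.4]]
S all 84.0 367.80357142857144 202.07936507936506 [[361, 200], [363, 206], [375, 205], [372, 198]] [[np.float64(-168.3), np.float64(2.7)], [np.float64(-170.5), np.float64(16.7)], [np.float64(-192.0), np.float64(14.6)], [np.float64(-188.4), np.float64(-1.8)]]
S all 259.0 290.81853281853284 201.50321750321748 [[295, 192], [281, 196], [284, 209], [302, 207]] [[np.float64(-50.8), np.float64(-17.5)], [np.float64(-25.4), np.float64(-8.2)], [np.float64(-30.6), np.float64(22.2)], [np.float64(-62.5), np.float64(17.9)]]
D all 181.0 201.8232044198895 338.5534069981584 [[208, 331], [193, 336], [195, 345], [204, 345], [211, 340]] [[np.float64(-188.7), np.float64(-200.8)], [np.float64(-209.9), np.float64(-205.2)], [np.float64(-207.7), np.float64(-220.1)], [np.float64(-195.4), np.float64(-222.3)], [np.float64(-185.4), np.float64(-216.1)]]
D all 244.5 284.1458759372869 218.0299931833674 [[287, 209], [273, 214], [281, 227], [296, 222]] [[np.float64(-37.5), np.float64(23.8)], [np.float64(-63.5), np.float64(15.9)], [np.float64(-54.9), np.float64(-17.8)], [np.float64(-27.8), np.float64(-10.8)]]
```

```bash
cat > go.py <<'E'
from fit import *
import sys
def b2w(x,y): return W(p,[x,y,0])[:2]
def w2b(w):
    d=np.array(w[:2])-p[:2];c,s=np.cos(p[2]),np.sin(p[2]);return 1000*np.array([c*d[0]+s*d[1],-s*d[0]+c*d[1]])
def plan(x,y,z,al):
    s=read_state();R=np.array(s['tool_rot']);P=np.array(s['position'])
    t=np.append(b2w(x,y),z/1000.)-P
    yaw=np.arctan2(R[1,1],R[0,1]);dy=np.degrees(p[2])+al-np.degrees(yaw)
    print('t',round(s['time'],2),'bin',w2b(P).round(1),'z',round(P[2]*1000,1),'al',round(np.degrees(yaw-p[2]),2),'w',round(s['width'],3),'F',np.round(s['wrist_force'],1))
    print(' tool shift now',(R.T@t*1000).round(1),'spin',round(-dy,1), 'world',(t*1000).round(1))
if __name__=='__main__': plan(*map(float,sys.argv[1:]))
E
python3 go.py -58 24 300 22
```

```text
t 0.15 bin [ -88.1 -785.9] z 218.1 al -49.98 w 1.0 F [-0.4 -0.6  0.6]
 tool shift now [ -81.4 -601.  -543.9] spin -72.0 world [392.8 709.   81.9]
```

```bash
python3 -m pendant '[[1,[-40,0,0],0],[1,[-41,-30,-30],0],[1,[0,-48,-44],0],[1,[0,-48,-44],0],[1,[0,-48,-44],0],[1,[0,-48,-44],0],[1,[0,-48,-44],0],[1,[0,-48,-44],0]]' 20 && python3 -m pendant '[[1,[0,-48,-44],0],[1,[0,-48,-44],0],[1,[0,-48,-44],0],[1,[0,-48,-44],0],[1,[0,-48,-40],0],[1,[0,-40,-30],0],[1,[0,0,0],0]]'; python3 go.py -58 24 300 22
```

```text
time: 1.15
position: [0.3604, -0.2924, 0.2996]
tool_rot: [[0.0, 0.227, -0.974], [-0.0, -0.974, -0.227], [-1.0, 0.0, -0.0]]
wrist_force: [0.7, -0.0, 0.0]
width: 1.0
time: 2.02
position: [0.5311, 0.0279, 0.2988]
tool_rot: [[-0.001, 0.231, -0.973], [0.0, -0.973, -0.231], [-1.0, -0.001, 0.001]]
wrist_force: [0.6, -0.4, -0.0]
width: 0.999
t 2.02 bin [-60.9  -4.4] z 298.8 al -49.76 w 0.999 F [ 0.6 -0.4 -0. ]
 tool shift now [ -1.2 -19.8 -20.6] spin -71.8 world [15.4 24.   1.2]
```

```bash
python3 -m pendant '[[1,[0,-20,-20.6],0],[1,[0,0,0],-10.3],[1,[0,0,0],-10.3],[1,[0,0,0],-10.3],[1,[0,0,0],-10.3],[1,[0,0,0],-10.3],[1,[0,0,0],-10.3],[1,[0,0,0],-10]]' && python3 -m pendant '[[1,[0,0,0],0]]'; python3 go.py -58 24 300 22
python3 - <<'E'
from h import *
for n in('scene','side','wrist'): snap(n,n+'1')
E
```

```text
time: 3.02
position: [0.5457, 0.0483, 0.2997]
tool_rot: [[-0.0, 0.997, -0.083], [-0.0, -0.083, -0.997], [-1.0, -0.0, 0.0]]
wrist_force: [0.9, 0.6, 0.6]
width: 1.003
time: 3.15
position: [0.5458, 0.0485, 0.2997]
tool_rot: [[0.0, 0.996, -0.09], [-0.0, -0.09, -0.996], [-1.0, 0.0, 0.0]]
wrist_force: [0.4, 0.4, -0.3]
width: 0.997
t 3.15 bin [-57.1  20.7] z 299.7 al 21.72 w 0.997 F [ 0.4  0.4 -0.3]
 tool shift now [-0.3  0.4 -3.4] spin -0.3 world [0.7 3.3 0.3]
```

View pics/wrist1.png

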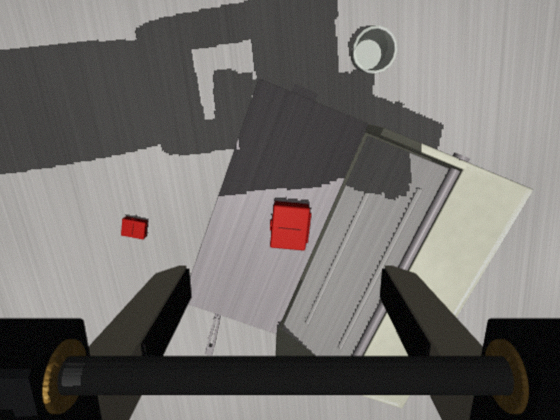

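View pics/scene1.png

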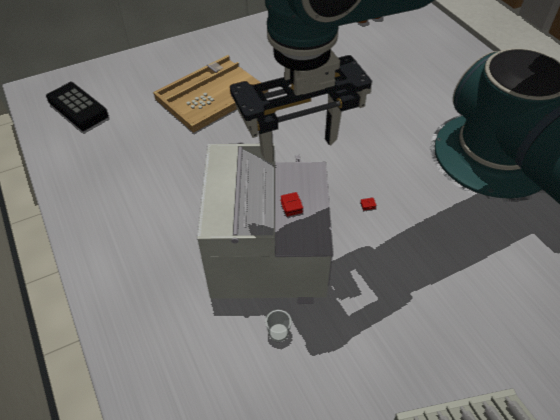

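View pics/side1.png

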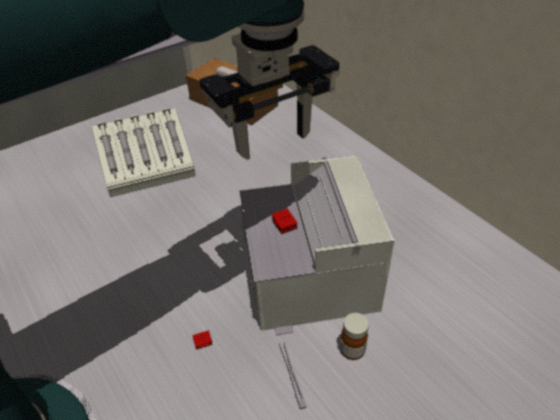

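```bash
python3 - <<'E'
from go import *
I,K,T=load('wrist1')
im=I.astype(int)
for nm,m,z in(('all',(im[...,2]>60)&(im[...,1]<50)&(im[...,0]<60),.157),('top',(im[...,2]>185)&(im[...,1]<60),.157)):
    for c in cv2.findContours(m.astype(np.uint8),0,1)[0]:
        if cv2.contourArea(c)<300: continue
        wp=np.array([w2b(onz(K,T,u,v,z)) for u,v in c[:,0]],np.float32)
        print(nm,cv2.contourArea(c),cv2.boundingRect(c),cv2.minAreaRect(wp))
        ap=cv2.approxPolyDP(c,4,True)[:,0];print([(a.tolist(),w2b(onz(K,T,*a,z)).round(1).tolist()) for a in ap])
# check bin reg in the wrist view
for q in[(-114,-110,140),(-114,110,140),(-15,110,190),(110,110,190),(49,0,186),(-15,0,140)]: print(q,proj(K,T,W(p,q)).round(1))
cv2.imwrite('pics/z3.png',cv2.resize(I[60:300,180:500],None,fx=2.4,fy=2.4,interpolation=cv2.INTER_CUBIC))
E
```

```text
all 376.0 (122, 217, 26, 22) ((-171.27694702148438, -45.56205368041992), (21.283266067504883, 18.007556915283203), 9.978450775146484)
[([125, 217], [-181.0, -39.5]), ([122, 234], [-179.6, -55.6]), ([143, 238], [-161.5, -52.5]), ([147, 222], [-162.2, -36.9])]
all 1521.5 (270, 204, 41, 46) ((-46.34568786621094, 4.63041877746582), (33.980899810791016, 40.3911247253418), 16.003183364868164)
[([274, 205], [-65.5, 17.6]), ([270, 245], [-55.7, -17.7]), ([303, 249], [-27.2, -10.5]), ([309, 208], [-36.7, 26.1])]
top 1185.5 (272, 207, 36, 42) ((-45.6763916015625, 3.0255374908447266), (28.076723098754883, 35.95435333251953), 15.65069580078125)
[([276, 207], [-63.3, 16.6]), ([272, 245], [-54.0, -17.1]), ([302, 248], [-28.3, -10.0]), ([307, 210], [-37.6, 23.9])]
(-114, -110, 140) [181.1 300.4]
(-114, 110, 140) [259.7  76.3]
(-15, 110, 190) [385.  125.7]
(110, 110, 190) [534.8 188.7]
(49, 0, 186) [394.8 282.5]
(-15, 0, 140) [318.7 236.8]
```

View pics/z3.png

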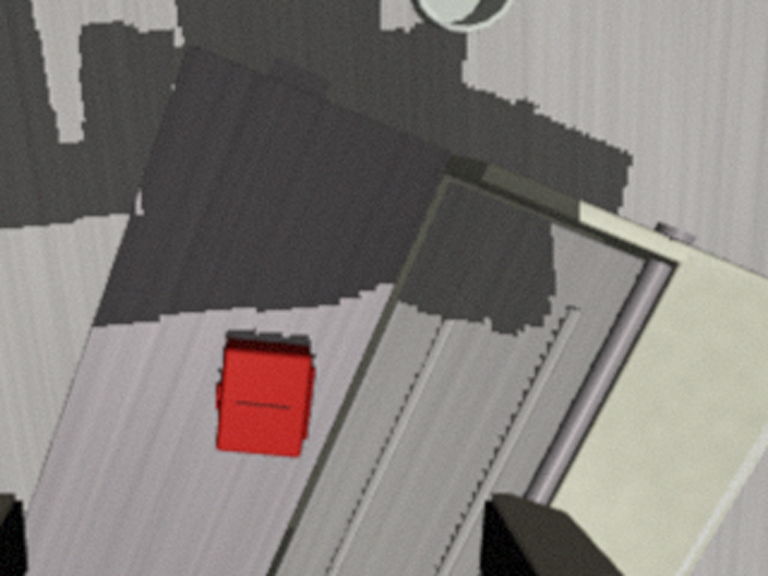

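```bash
python3 -m pendant '[[1,[30,0,-3.4],-0.3],[1,[40,0,0],0],[1,[40,0,0],0],[1,[20,0,0],0],[1,[10,0,0],0],[1,[0,0,0],0]]'; python3 go.py -58 24 146 22
python3 - <<'E'
from h import *
for n in('scene','side','wrist'): snap(n,n+'2')
a=load('scene2')[0][60:270,170:400];b=load('side2')[0][60:280,190:410]
cv2.imwrite('pics/z4.png',np.hstack([cv2.resize(a,(400,400)),cv2.resize(b,(400,400))]))
E
```

```text
time: 4.05
position: [0.5465, 0.0527, 0.1602]
tool_rot: [[0.0, 0.997, -0.083], [0.0, -0.083, -0.997], [-1.0, 0.0, -0.0]]
wrist_force: [0.2, -0.5, 0.4]
width: 1.001
t 4.05 bin [-58.3  24.8] z 160.2 al 22.09 w 1.001 F [ 0.2 -0.5  0.4]
 tool shift now [14.2  0.   0.9] spin 0.1 world [ -0.1  -0.9 -14.2]
```

View pics/z4.png

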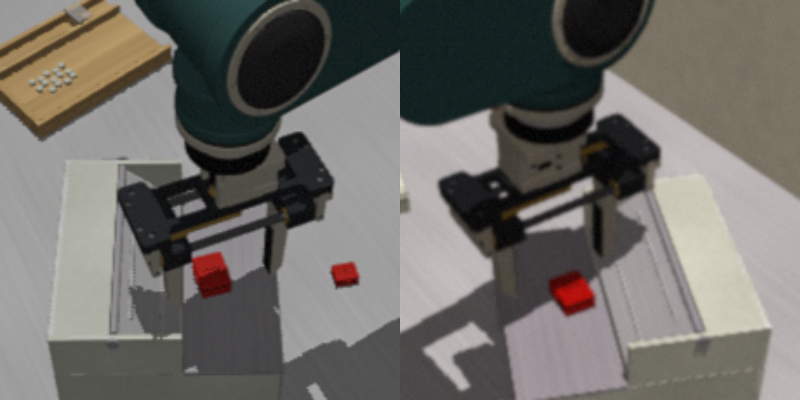

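View pics/wrist2.png

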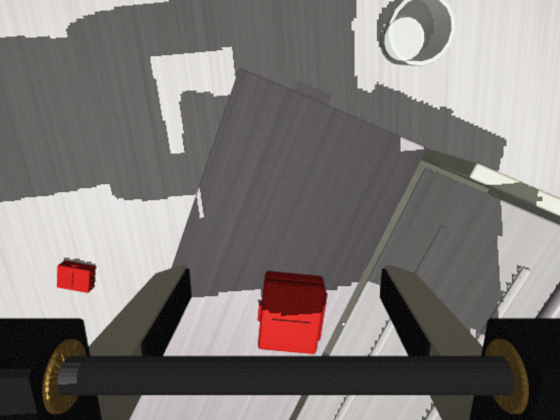

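```bash
python3 -m pendant '[[1,[7,0,0.9],0],[1,[7,0,0],0],[1,[0,4.6,1.9],0],[1,[0,4.6,1.9],0],[1,[0,4.6,1.9],0],[1,[0,4.6,1.9],0],[1,[0,0,0],0]]'; python3 go.py -26 24 146 22
python3 - <<'E'
from h import *
for n in('scene','side','wrist'): snap(n,n+'3')
a=load('scene3')[0][60:270,170:400];b=load('side3')[0][60:280,190:410]
cv2.imwrite('pics/z5.png',np.hstack([cv2.resize(a,(400,400)),cv2.resize(b,(400,400))]))
E
```

```text
time: 5.08
position: [0.5643, 0.0426, 0.1457]
tool_rot: [[0.0, 0.997, -0.083], [0.0, -0.083, -0.997], [-1.0, 0.0, -0.0]]
wrist_force: [-2.5, 1.5, 2.0]
width: 0.997
t 5.08 bin [-37.9  23.8] z 145.7 al 22.11 w 0.997 F [-2.5  1.5  2. ]
 tool shift now [-0.3 11.1  4.3] spin 0.1 world [10.7 -5.2  0.3]
```

View pics/z5.png

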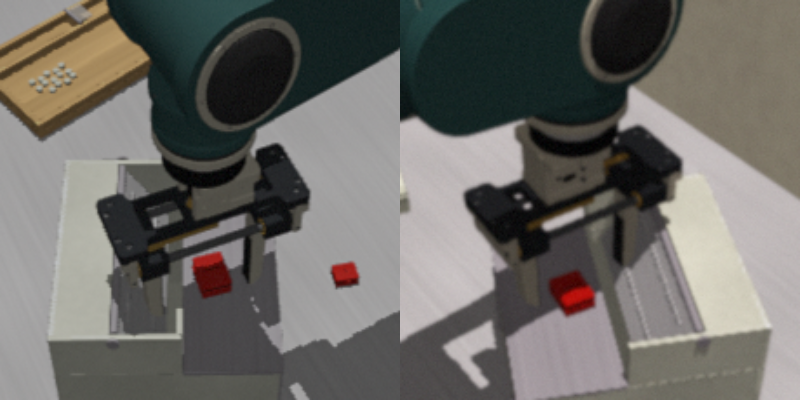

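View pics/wrist3.png

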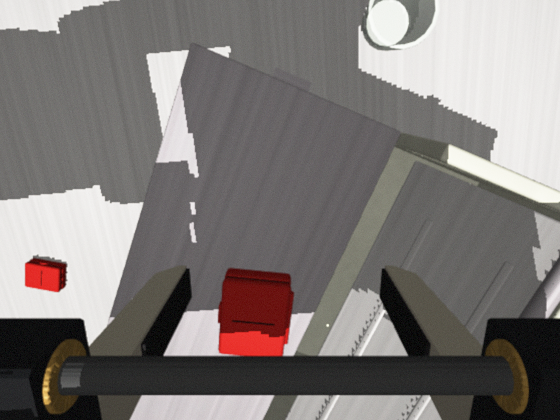

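```bash
python3 -m pendant '[[1,[0,3.7,1.5],0],[1,[0,3.7,1.5],0],[1,[0,3.7,1.4],0],[1,[0,0,0],0]]'; python3 go.py -26 24 146 22
python3 - <<'E'
from h import *
for n in('scene','side','wrist'): snap(n,n+'4')
a=load('scene4')[0][60:270,170:400];b=load('side4')[0][60:280,190:410]
cv2.imwrite('pics/z6.png',np.hstack([cv2.resize(a,(400,400)),cv2.resize(b,(400,400))]))
E
```

```text
time: 5.72
position: [0.5746, 0.0374, 0.1453]
tool_rot: [[-0.001, 0.997, -0.083], [0.0, -0.083, -0.997], [-1.0, -0.001, -0.0]]
wrist_force: [-4.5, 2.5, -0.7]
width: 1.0
t 5.72 bin [-26.3  23.8] z 145.3 al 22.11 w 1.0 F [-4.5  2.5 -0.7]
 tool shift now [-0.7  0.4 -0. ] spin 0.1 world [0.4 0.  0.7]
```

View pics/z6.png

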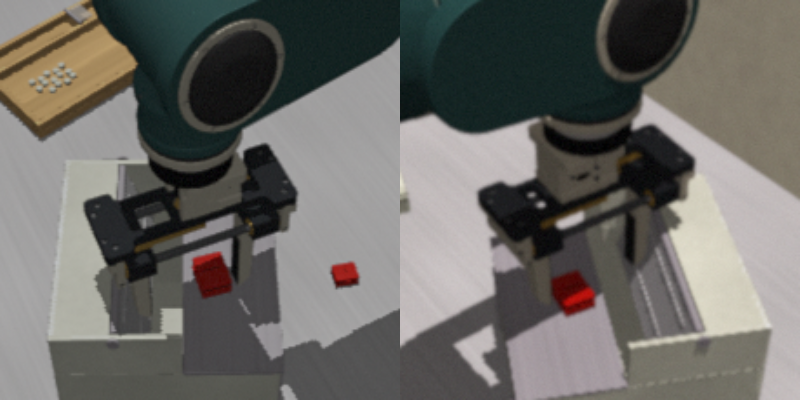

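View pics/wrist4.png

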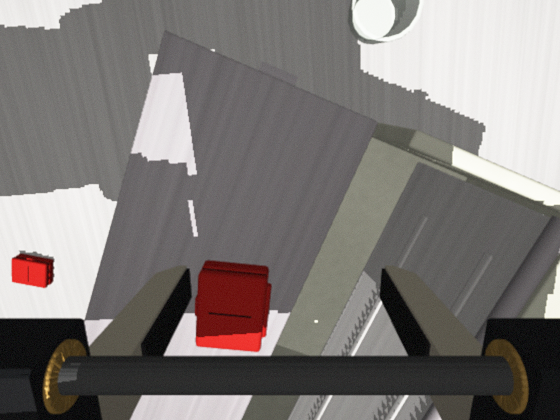

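```bash
python3 -m pendant '[[0.9,[0,2.3,1],-1.1],[0.8,[0,2.3,1],-1.1]]'; python3 go.py -21 24 146 24.2; python3 -m pendant '[[0.8,[0,0,0],0],[0.8,[0,0,0],0]]';python3 go.py -21 24 146 24.2
```

```text
time: 6.12
position: [0.5788, 0.035, 0.1454]
tool_rot: [[-0.001, 0.999, -0.044], [-0.0, -0.044, -0.999], [-1.0, -0.001, 0.0]]
wrist_force: [-5.1, 0.2, -0.6]
width: 0.913
t 6.12 bin [-21.5  23.6] z 145.4 al 24.35 w 0.913 F [-5.1  0.2 -0.6]
 tool shift now [-0.6  0.7 -0.1] spin 0.2 world [0.7 0.1 0.6]
time: 6.38
position: [0.5789, 0.0351, 0.1455]
tool_rot: [[-0.001, 0.999, -0.044], [-0.0, -0.044, -0.999], [-1.0, -0.001, 0.0]]
wrist_force: [-4.4, 1.1, 0.4]
width: 0.899
t 6.38 bin [-21.5  23.7] z 145.5 al 24.32 w 0.899 F [-4.4  1.1  0.4]
 tool shift now [-0.5  0.5 -0. ] spin 0.1 world [0.5 0.  0.5]
```

```bash
python3 -m pendant '[[0.7,[0,2.5,1],-1.3],[0.6,[0,2.3,1],-1.3],[0.5,[0,2.3,1.1],-1.5],[0.41,[0,2.3,1.1],-1.5],[0.41,[0,0,0],0]]'; python3 go.py -11 24 146 29.9
python3 - <<'E'
from h import *
for n in('scene','side','wrist'): snap(n,n+'5')
a=load('scene5')[0][60:270,170:400];b=load('side5')[0][60:280,190:410]
cv2.imwrite('pics/z7.png',np.hstack([cv2.resize(a,(400,400)),cv2.resize(b,(400,400))]))
E
```

```text
time: 7.0
position: [0.5884, 0.0306, 0.1455]
tool_rot: [[-0.001, 0.999, 0.054], [-0.0, 0.054, -0.999], [-1.0, -0.001, 0.0]]
wrist_force: [-4.9, 0.4, 0.7]
width: 0.704
t 7.0 bin [-11.  24.] z 145.5 al 29.93 w 0.704 F [-4.9  0.4  0.7]
 tool shift now [-0.5  0.   0. ] spin 0.0 world [ 0.  -0.   0.5]
```

View pics/z7.png

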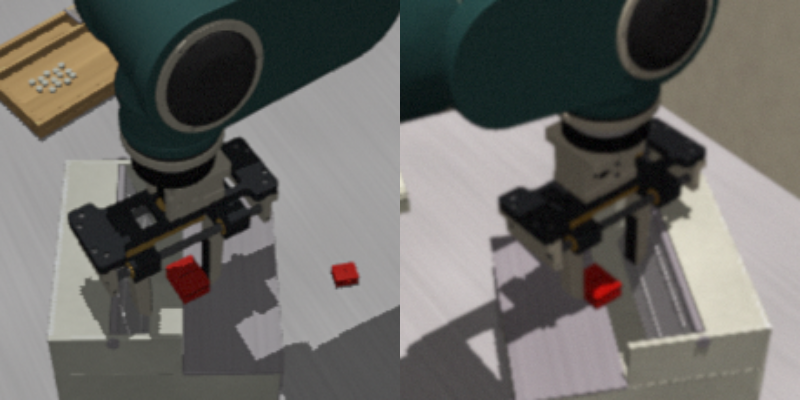

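View pics/wrist5.png

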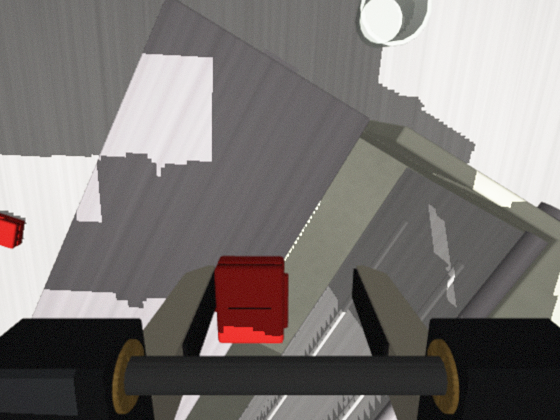

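```bash
python3 -m pendant '[[0.32,[0,2.2,1.3],-1.9],[0.23,[0,2.2,1.3],-1.9],[0.14,[0,2.2,1.5],-2],[0.14,[0,0,0],0]]'; python3 go.py -3 24 146 36
python3 - <<'E'
from h import *
for n in('scene','side','wrist'): snap(n,n+'6')
a=load('scene6')[0][60:270,170:400];b=load('side6')[0][60:280,190:410]
cv2.imwrite('pics/z8.png',np.hstack([cv2.resize(a,(400,400)),cv2.resize(b,(400,400))]))
E
```

```text
time: 7.65
position: [0.5954, 0.0272, 0.1456]
tool_rot: [[-0.0, 0.988, 0.154], [-0.0, 0.154, -0.988], [-1.0, -0.0, 0.0]]
wrist_force: [-4.5, 2.2, 1.4]
width: 0.569
t 7.65 bin [-3.2 24.1] z 145.6 al 35.73 w 0.569 F [-4.5  2.2  1.4]
 tool shift now [-0.4  0.1  0.2] spin -0.3 world [ 0.1 -0.2  0.4]
```

View pics/z8.png

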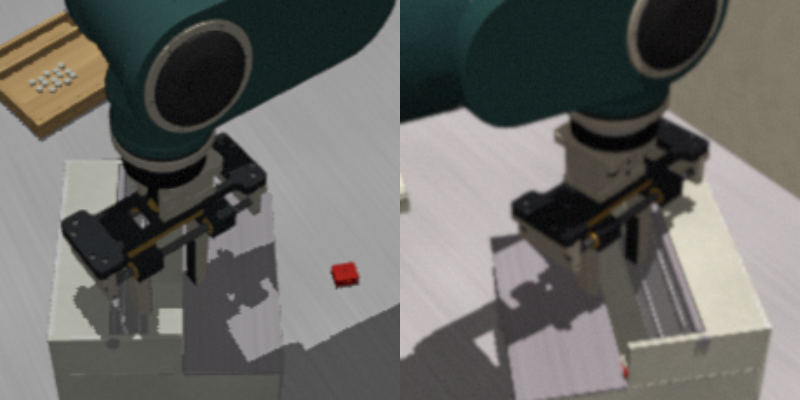

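View pics/wrist6.png

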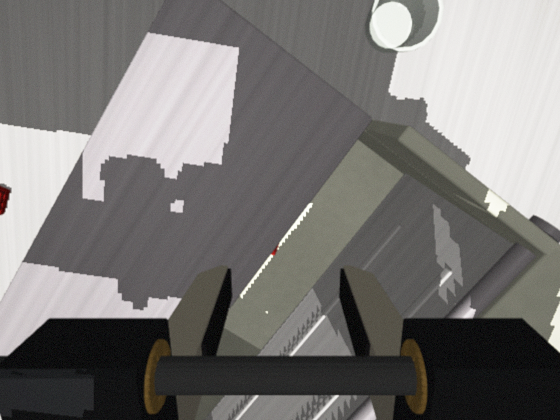

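```bash
python3 -m pendant '[[0.14,[0,0,0],0],[0.14,[0,0,0],0],[0.14,[0,0,0],0]]'; python3 - <<'E'
from h import *
for n in('scene','side','wrist'): snap(n,n+'7')
a=load('side6')[0][220:300,270:350];b=load('side7')[0][220:300,270:350]
cv2.imwrite('pics/z9.png',np.hstack([cv2.resize(a,(400,400)),cv2.resize(b,(400,400))]))
I=load('wrist7')[0][180:340,200:360]
cv2.imwrite('pics/z10.png',cv2.resize(I,(600,600)))
for f in('side','scene','wrist'):
  im,K,T=load(f+'7');im=im.astype(int)
  m=((im[...,2]>60)&(im[...,1]<50)&(im[...,0]<60)).astype(np.uint8)
  for c in cv2.findContours(m,0,1)[0]: print(f,len(c),cv2.boundingRect(c))
E
```

```text
time: 8.18
position: [0.5954, 0.0274, 0.1457]
tool_rot: [[0.0, 0.988, 0.154], [0.0, 0.154, -0.988], [-1.0, 0.0, -0.0]]
wrist_force: [-4.2, 1.5, 1.1]
width: 0.57
side 49 (194, 332, 17, 16)
side 69 (341, 331, 25, 17)
side 1 (297, 194, 1, 1)
side 1 (294, 189, 1, 1)
side 8 (296, 179, 5, 3)
side 1 (302, 177, 1, 1)
side 2 (306, 173, 2, 2)
side 1 (310, 171, 1, 1)
side 1 (319, 165, 1, 1)
side 1 (330, 164, 1, 1)
side 1 (328, 164, 1, 1)
scene 49 (361, 198, 15, 12)
scene 1 (246, 198, 1, 1)
scene 1 (246, 194, 1, 1)
scene 1 (251, 189, 1, 1)
scene 1 (270, 179, 1, 1)
scene 1 (289, 176, 1, 1)
scene 1 (277, 175, 1, 1)
scene 1 (285, 172, 1, 1)
scene 1 (259, 170, 1, 1)
scene 1 (257, 169, 1, 1)
scene 1 (255, 166, 1, 1)
scene 1 (176, 85, 1, 1)
scene 1 (197, 74, 1, 1)
wrist 2 (420, 413, 2, 1)
wrist 1 (418, 413, 1, 1)
wrist 1 (152, 413, 1, 1)
wrist 1 (150, 413, 1, 1)
wrist 1 (155, 411, 1, 1)
wrist 8 (414, 408, 4, 4)
wrist 2 (152, 407, 2, 2)
wrist 1 (145, 405, 1, 1)
wrist 2 (408, 403, 2, 2)
wrist 1 (160, 401, 1, 1)
wrist 4 (162, 400, 1, 3)
wrist 32 (152, 399, 10, 11)
wrist 6 (407, 397, 2, 4)
wrist 1 (162, 3
[... 996 characters left out ...]
st 1 (415, 351, 1, 1)
wrist 1 (166, 351, 1, 1)
wrist 1 (161, 351, 1, 1)
wrist 1 (419, 350, 1, 1)
wrist 9 (401, 350, 3, 5)
wrist 1 (418, 347, 1, 1)
wrist 1 (408, 347, 1, 1)
wrist 5 (402, 347, 3, 2)
wrist 16 (167, 347, 3, 8)
wrist 1 (153, 347, 1, 1)
wrist 34 (407, 346, 8, 10)
wrist 1 (403, 345, 1, 1)
wrist 1 (413, 344, 1, 1)
wrist 1 (163, 344, 1, 1)
wrist 2 (415, 343, 2, 2)
wrist 4 (409, 343, 2, 3)
wrist 4 (166, 343, 1, 3)
wrist 1 (155, 343, 1, 1)
wrist 1 (413, 342, 1, 1)
wrist 1 (405, 342, 1, 1)
wrist 1 (165, 341, 1, 1)
wrist 54 (156, 341, 8, 16)
wrist 4 (410, 340, 2, 3)
wrist 1 (408, 340, 1, 1)
wrist 1 (406, 340, 1, 1)
wrist 1 (160, 340, 1, 1)
wrist 2 (8, 193, 1, 2)
wrist 76 (0, 186, 10, 28)
```

View pics/z9.png

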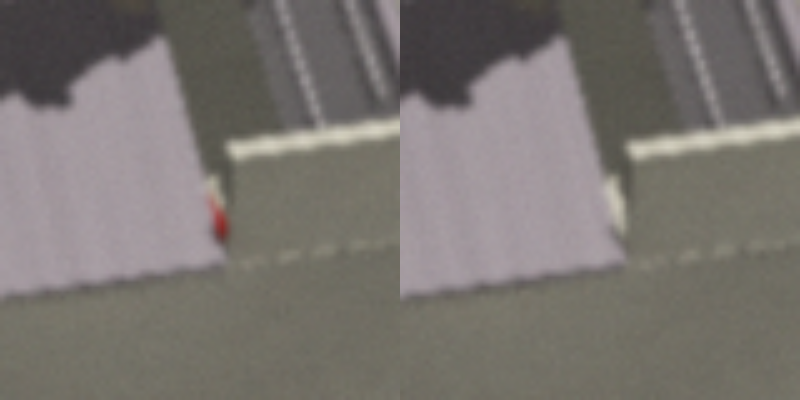

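View pics/z10.png

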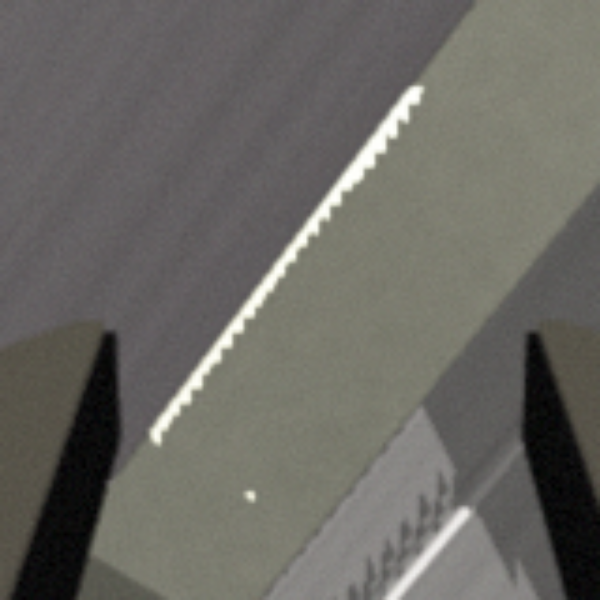

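```bash
python3 -m pendant '[[0.14,[0,-4.1,-2.9],0],[0.14,[0,-4.1,-2.9],0],[0.14,[0,-4.1,-2.9],0],[0.14,[0,-4.1,-2.9],0],[0.14,[0,-4.1,-2.9],0],[0.14,[0,-4.1,-2.9],0],[0.14,[-6,0,0],0],[0.14,[-8,0,0],0]]'; python3 -m pendant '[[0.14,[-10,0,0],0],[0.14,[-30,0,0],0],[0.14,[-40,0,0],0],[0.14,[-40,0,0],0],[0.14,[-30,-20,0],0],[0.14,[0,-40,0],0],[0.14,[0,-40,0],0],[0.14,[0,0,0],0]]'; python3 -m pendant '[[0.14,[0,0,0],0],[0.14,[0,0,0],0]]'
python3 - <<'E'
from h import *
for n in('scene','side','wrist'): snap(n,n+'8')
a=load('scene8')[0];b=load('side8')[0]
cv2.imwrite('pics/z11.png',np.hstack([cv2.resize(a[125:355,170:400],(400,400)),cv2.resize(b[145:375,190:420],(400,400))]))
from plant import read_state; print(read_state()['wrist_force'])
E
```

```text
time: 9.32
position: [0.5684, 0.0407, 0.16]
tool_rot: [[-0.0, 0.988, 0.154], [-0.0, 0.154, -0.988], [-1.0, -0.0, 0.0]]
wrist_force: [0.8, 0.4, -0.2]
width: 0.57
time: 10.32
position: [0.4682, 0.025, 0.3113]
tool_rot: [[0.003, 0.988, 0.154], [-0.0, 0.154, -0.988], [-1.0, 0.003, 0.0]]
wrist_force: [0.6, -0.3, 0.8]
width: 0.568
time: 10.58
position: [0.4702, 0.0254, 0.3095]
tool_rot: [[-0.001, 0.988, 0.154], [0.0, 0.154, -0.988], [-1.0, -0.001, -0.0]]
wrist_force: [-0.1, 0.6, 0.0]
width: 0.57
[ 0.33480218  0.295314   -0.04661995]
```

View pics/z11.png

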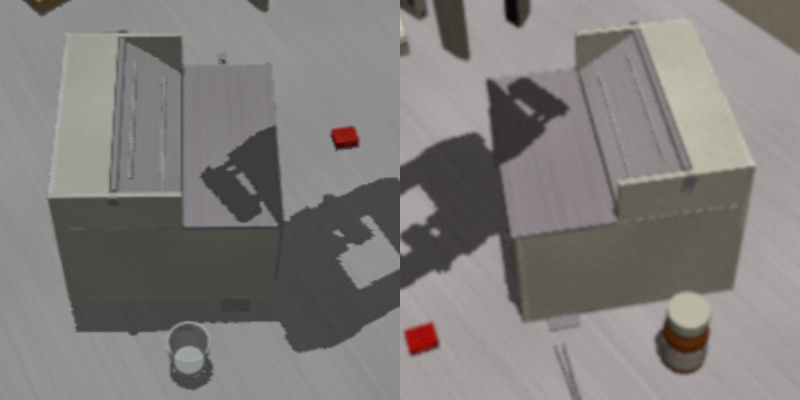

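View pics/wrist8.png

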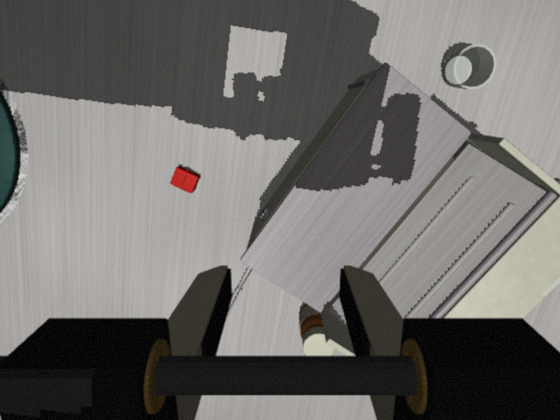

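The flap is shut, the sill is empty, and the cup, jar, tweezers and small red look-alike are where they were. The arm is clear of everything.

```bash
python3 -c "
from plant import job_done;print(job_done())"
```

```text
the job is handed in; nothing more can be done
None
```

The pill case is inside the bin and the flap has fallen shut. I handed the job in at about 10.7 s.

- **What I did:** I lowered the leading finger into the mouth beside the case's path and pushed the flap open to an estimated 0.65 rad. I held it there at about 5 N on the finger. I then brought the rear finger up by closing the jaws while moving and turning the tool, and pushed the case over the sill's edge. Then I drew back and lifted clear.
- **Last checks:** The final pictures show the sill empty and the flap shut. One picture caught the case mid-fall inside the mouth. It could not be seen after that, so it was never seen lying on the bin floor. The cup, jar, tweezers and small red look-alike appear unmoved by eye; I did not measure them.
- **Forces:** The largest wrist reading seen was about 5 N, and it was near zero at the end, with the arm clear of everything.
- **Small disagreements:** No check failed. The first two views put the case's centre about 4 mm apart. The fitted bin outline was off by up to about 3 pixels in the pictures.

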